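Demould a soap bar and tuck it into its curing tray

ROBOT

A 7-joint arm with a two-finger parallel gripper is mounted at the origin on a cart in front of the work surface, level with it; the furniture and walls round the work are solid. World frame = base frame: x ahead of the robot, y to its left, z up, the work surface at z = 0. Lengths are in m, angles in rad, forces in N, time in s.
With the tool pointing down it reaches from about 0.4 to 0.85 m from the base axis. Payload 10.4 kg.
Tool frame: the origin (TCP) lies at the very end of the fingers, on their centre line; the grasp point (between the pads) lies 19 mm behind it (env.tcp_to_grasp is the distance from the TCP to the grasp point, in m); z points along the fingers, y is the line along which they close (so a half turn about z gives the same grasp; the last joint's range is limited). The gripper opens to 85 mm and grips with 20 to 120 N. Pads are 22 mm wide; open, the fingers measure 114 mm over their backs; the gripper's body (76 mm by 85 mm) begins 54 mm behind the grasp point. The pads swing forward as they close: fully open they stand 13 mm farther back than shut.
Start: joints at [-1.291, 0.332, -0.065, 1.46, 0.022, 1.35, -0.088], TCP at [0.186, 0.597, 0.194] pointing down, gripper open.
Joint ranges: [-2.6, 2.6], [-0.5, 2.12], [-1.47, 1.34], [0.16, 2.42], [-1.27, 4.41], [0.06, 2.06], [-2.6, 2.6]. Speed limits (rad/s): [2.22, 2.22, 2.79, 2.79, 3.14, 3.14, 3.14].

INTERFACE

Orientations are given as a rotation vector (axis times angle).
In Python, from station import env gives the robot as it stands.
- The arm moves only by the tool jog_arm, never from a script. Its argument "plan" is a list of rows, each a list of 2 entries, a list of its own where there are three numbers: the shift along the tool's x, y, z in mm, then the turn about the tool's z in degrees. In form: [[[tx, ty, tz], spin], ...]. A call has 1 to 5 rows; each row is the pose to reach, as a shift and turn from the pose commanded when the call began, along the tool's axes at that moment; what a row does not reach only later rows make up. A row lasts 1/8 s, in which the tool goes at most 62.5 mm and 10.7 degrees, less where a joint would pass 70% of its speed; a pose out of reach is approached as far as the arm can. A call with a gripper value outside its range is refused whole. "claw" is the opening, from -1 (shut) to 1 (fully open), set as the call begins (left out, the last holds). The fingers move at their own pace and stop on an object; "force" is the grip in N (left out, the last holds). Time passes only in rows, so rows that repeat a pose let the fingers close. It gives the time, the measured TCP pose, the force, the opening and the grip force at its end, in the units of the state.
- env.sense(): the state, without advancing time (a new reading comes with each control period).
- env.grab_frame(name): name is "side" or "top" or "wrist"; returns a dict with "pixels" (480x640x3 uint8, red, green, blue), "depth" (480x640 float32, m along the optical axis (not along the pixel's ray), 0 where there is no reading), "vertical_fov" (degrees; the focal length in pixels is half the picture's height over the tangent of half this angle, whatever the lens; pixels are square), "cx", "cy" (the principal point, pixels), "extrinsics" (4x4, takes a point from camera to world coordinates); the wrist camera has in their place "T_tool_cam" (4x4, takes a point from camera to tool coordinates, whose origin is the TCP and whose axes are the flange's). Camera axes: x right, y down, z forward; pixel columns grow to the right and rows downward; lengths in m; the calibration is good to about 2 mm. The wrist camera is an equidistant fisheye: a pixel r from the principal point sees the ray r / f radians off the axis. A picture is of the moment at which its call begins: read the wrist's pose just before it.
- env.job_done(): hands the job in; it is judged then, once.
The state is a dict: "time_s": time; "qpos": joint angles; "joint_velocities": joint speeds; "tau": joint torques, N m; "eef_pos": TCP position; "eef_rot": TCP orientation; "ft_force": force on the tool from outside, world axes, zero at the start; "ft_torque": the same for the moment, N m; "finger_gap": finger opening in m; "gripper_force": force on a finger pad.
Only numpy, scipy, OpenCV 4.12 (cv2) and the standard library are available. Lean on these libraries where they do the work, as an engineer would, in place of code of your own. Each camera call takes 0.05 s, during which the arm holds its last target. There are 200 camera calls.

TASK

Take the cast green soap bar out of its sloping wooden mould and put it into the blue curing tray: tuck one end of the bar under the tray's overhanging lip while the bar is still tilted, then swing the other end down, without letting it drop, so that the bar lies flat on the tray floor, held by the lip, its embossed face up. Leave the other things on the island where they are.

Things in the scene. Friction and masses are not known exactly. Their poses are not given: they have to be found in the camera images.
- bar: Green cast soap bar, rigid block with slightly rounded edges and a leaf pattern embossed on top: 100 (its x) x 50 (y) x 26 mm (z), 0.10 to 0.20 kg. Origin: centre of its underside; z out of the embossed face. At the start it lies loose in the mould, tilted 30 degrees, its -x end low, facing the robot; the grip is across its 50 mm width.
- bar_end_a (a point): Middle of the bar's top edge at its -x end, bar frame (-50, 0, 26) mm.
- bar_end_b (a point): Middle of the bar's top edge at its +x end, bar frame (50, 0, 26) mm.
- mould: Light wood open mould on a wooden wedge stand, fixed; place and yaw vary. Origin: under the stand's middle, on the island top, z vertical. The mould slopes 30 degrees about its y: the -x end (toward the robot) low, the +x end high, its top about 100 mm up. Mould block 134 x 112 x 24 mm. The bar must leave square to the slope (up and toward the robot).
- mould_floor (a point): Centre of the cavity floor, 52 mm above the mould's origin; axes as mould (z vertical). Cavity 104 x 54 mm, 16 mm deep square to the slope: the bar has 2 mm play each side and stands 10 mm proud. Both long sides are open in the middle over 53 mm, down to the cavity floor and out to the side, as finger notches.
- tray: Blue ceramic curing tray, fixed; place and yaw vary; outside 130 (x) x 80 mm (y). Origin: under its middle, on the island top, z up. Inside x runs from -55 mm (end wall with the lip, toward the robot) to +55 mm (a low sill, 10 mm above the inner floor, 10 mm thick). The opening from lip to sill is 93 mm, shorter than the bar, so the bar goes under the lip tilted.
- tray_floor (a point): Middle of the tray's inner floor, tray frame (0, 0, 6) mm, axes as tray. Four low corner guides, 6 mm above the inner floor and 28 mm long, leave 62 mm between them across y; the middle 56 mm of each long side has no wall, so fingers can stand beside the bar there.
- lip_edge (a point): Middle of the lip's inner lower edge, tray frame (-38, 0, 38) mm, axes as tray. The lip reaches 17 mm inward from the end wall, its underside 32 mm above the inner floor; it is 6 mm thick and 80 mm wide (y). The space under it lies toward -x.
- shaker_salt: Bystander, to be left alone: salt shaker, glass with grey cap, 44 mm wide, 90 mm tall. Origin: centre of its underside.
- tape_roll: Bystander, to be left alone: roll of tan tape lying flat, 104 mm wide, 25 mm tall. Origin: centre of its underside.
- mug_print: Bystander, to be left alone: white mug with black handle, 83x117 mm, 94 mm tall. Origin: centre of its underside.
- jar_honey: Bystander, to be left alone: honey jar, 71 mm wide, 110 mm tall. Origin: centre of its underside.
- glass_tumbler: Bystander, to be left alone: clear tumbler, 80 mm wide, 91 mm tall. Origin: centre of its underside.
- spice_a: Bystander, to be left alone: spice jar with red cap, 45 mm wide, 106 mm tall. Origin: centre of its underside.
- yoghurt: Bystander, to be left alone: yoghurt tub, 72 mm wide, 71 mm tall. Origin: centre of its underside.
Not all that is in view belongs to the job. There is more than one size of the bar; the one meant has the size given above.

How it is judged:
On the way, in this order (a step that is already met when the one before it is completed fails the run):
1. the bar is lifted clear of the mould: its underside centre more than 50 mm from the centre of the cavity floor and more than 90 mm above the island (distance between bar and mould_floor above 0.05 m and height (world z) of bar above 0.09 m), for 0.1 s.
2. one end of the bar is tucked under the lip (its top edge at least 2 mm past the lip's edge and below it) while the bar is tilted more than 0.08 rad (((x of bar_end_a in the frame of lip_edge below -0.002 m and z of bar_end_a in the frame of lip_edge below 0 m and z of bar_end_a in the frame of tray_floor above 0.005 m and x of bar_end_a in the frame of tray_floor above -0.06 m and y of bar_end_a in the frame of tray_floor between -0.03 and 0.03 m and angle between bar's own z axis and vertical above 0.08 rad) or (x of bar_end_b in the frame of lip_edge below -0.002 m and z of bar_end_b in the frame of lip_edge below 0 m and z of bar_end_b in the frame of tray_floor above 0.005 m and x of bar_end_b in the frame of tray_floor above -0.06 m and y of bar_end_b in the frame of tray_floor between -0.03 and 0.03 m and angle between bar's own z axis and vertical above 0.08 rad))), for 0.1 s.
At the end, for the whole second after the job is handed in: The bar lies flat (within 0.05 rad) with its embossed face up, its underside within 3 mm of the tray's inner floor height and its centre within 12 mm of the floor's middle, its length along the tray within 0.15 rad, one end's top edge at least 4 mm under the lip, at rest (angle between bar's own z axis and vertical below 0.05 rad and z of bar in the frame of tray_floor between -0.003 and 0.003 m and horizontal distance between bar and tray_floor below 0.012 m and angle between the x axis of bar and the x axis of tray, either way round below 0.15 rad and ((x of bar_end_a in the frame of lip_edge below -0.004 m and z of bar_end_a in the frame of lip_edge below 0 m) or (x of bar_end_b in the frame of lip_edge below -0.004 m and z of bar_end_b in the frame of lip_edge below 0 m)) and linear speed of bar below 0.02 m/s and angular speed of bar below 0.1 rad/s); the robot touches nothing.
It fails at once if the bar falls or is flung: it turns faster than 6 rad/s (angular speed of bar above 6 rad/s).
It fails at once if a bystander is pushed more than 25 mm or tipped more than 0.4 rad (distance of any of shaker_salt, tape_roll, mug_print, jar_honey, glass_tumbler, spice_a, yoghurt from where it was at the start of the episode above 0.025 m or angle between any of shaker_salt, tape_roll, mug_print, jar_honey, glass_tumbler, spice_a, yoghurt's own z axis and vertical above 0.4 rad).
It also fails if it takes over 48 s, if anything falls off the work surface, if the arm or the gripper's body presses on something with over 40 N, if the wrist force passes 120 N, or if a joint passes its speed limit or range.

## Working session

There is one attempt and no reset: what is moved stays moved. The work goes in short steps, Python scripts to look and compute and a tool call to move; the robot and the scene stay as the last step left them, time stands still between calls to the robot, and variables do not carry over. Pictures are saved under pics/ and viewed, at most 10 in all, crops included, and the job is handed in when it is done.

Besides the shell and the picture viewer there is one more tool, called after "Request:" as name(argument=value, ...) on one line, values as JSON. jog_arm: Moves the arm, as the interface text tells. Its arguments: {"type":"object","properties":{"plan":{"type":"array"},"claw":{"type":"number"},"force":{"type":"number"}},"required":["plan"]}

```bash
mkdir -p pics; cat > h.py <<'E'
import numpy as np, cv2
from scipy.spatial.transform import Rotation as R
from station import env
def grab(n,f=None):
    s=env.sense(); d=env.grab_frame(n)
    if f: cv2.imwrite(f,d["pixels"][:,:,::-1])
    return s,d
def cloud(d):
    h,w=d["depth"].shape; f=h/2/np.tan(np.radians(d["vertical_fov"])/2)
    u,v=np.meshgrid(np.arange(w),np.arange(h)); z=d["depth"]
    P=np.stack([(u-d["cx"])/f*z,(v-d["cy"])/f*z,z],-1)
    T=np.array(d["extrinsics"]); W=P@T[:3,:3].T+T[:3,3]; W[z==0]=np.nan
    return W
E
python3 - <<'E'
from h import *
for n in("top","side"):
    s,d=grab(n,f"pics/{n}1.png"); np.savez(f"{n}1.npz",W=cloud(d),im=d["pixels"])
    print(n,d["vertical_fov"],np.round(d["extrinsics"],3).tolist())
print(s)
E
```

```text
top 56.83545912167202 [[0.026, -0.996, 0.083, 0.436], [-0.999, -0.028, -0.016, 0.028], [0.018, -0.083, -0.996, 1.505], [0.0, 0.0, 0.0, 1.0]]
side 42.207038014168795 [[1.0, -0.019, -0.012, 0.567], [-0.001, -0.577, 0.817, -1.311], [-0.022, -0.816, -0.577, 1.012], [0.0, 0.0, 0.0, 1.0]]
{'time_s': 0.05, 'qpos': array([-1.29058606,  0.33288207, -0.06471219,  1.46093446,  0.0215763 ,
        1.3499111 , -0.08850922]), 'joint_velocities': array([-0.0003807 ,  0.00060074,  0.00179133, -0.00127782,  0.00040303,
        0.00058893, -0.00175887]), 'tau': array([ 1.14497801e-03, -6.27366185e+01,  4.89429454e-02, -3.92855537e+01,
        1.63832714e-02,  7.15791917e-03,  4.96186431e-05]), 'eef_pos': array([0.18624095, 0.5961543 , 0.19321291]), 'eef_rot': array([-4.73783277e-01, -3.10548099e+00,  2.24545907e-03]), 'ft_force': array([0.39322833, 0.09049799, 0.26013527]), 'ft_torque': array([-0.01109108,  0.03014537, -0.0490719 ]), 'gripper_force': 0.0, 'finger_gap': 0.08530938531047141}
```

View pics/top1.png

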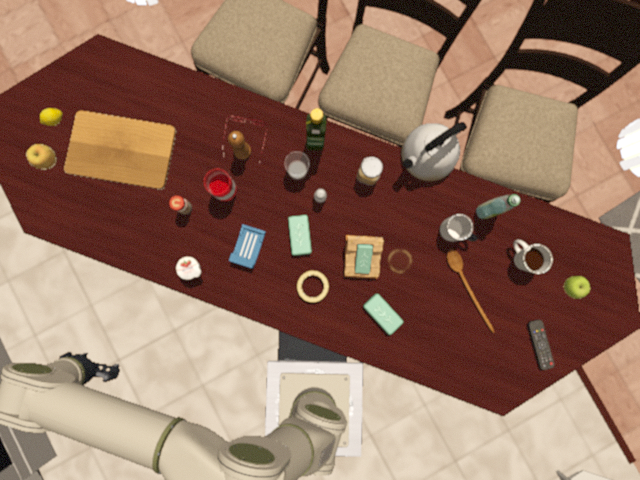

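View pics/side1.png

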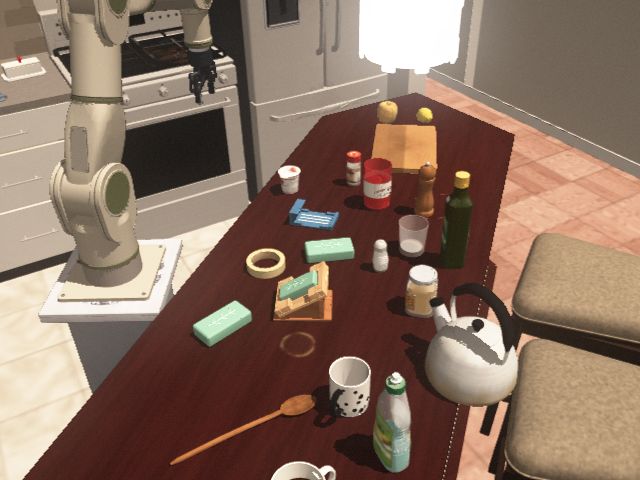

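Candidates for the bar: the tilted one in the wooden mould, top px (363,259) / side px (298,287); a flat one at top (300,236) / side (329,250); a flat one at top (383,314) / side (222,323). I choose the one in the mould. The tray is blue, at top (247,246), with its lip toward the robot.

```bash
python3 - <<'E'
from h import *
a=np.load("top1.npz");W,im=a["W"],a["im"]
hsv=cv2.cvtColor(im,cv2.COLOR_RGB2HSV)
print(hsv[259,363],hsv[246,240],hsv[240,352])
def rect(m,name):
    P=W[m]; P=P[np.isfinite(P).all(1)]
    r=cv2.minAreaRect((P[:,:2]*1000).astype(np.float32)); print(name,len(P),r,np.round(np.percentile(P[:,2],[2,50,98]),3)); return P
def box(u0,u1,v0,v1):
    b=np.zeros(im.shape[:2],bool);b[v0:v1,u0:u1]=1;return b
g=(hsv[...,0]>60)&(hsv[...,0]<95)&(hsv[...,1]>50)
for n,b in dict(bar=(346,382,238,278),g1=(285,315,210,260),g2=(360,405,290,338)).items():
    P=rect(g&box(*b),n); c=np.median(P,0); u,s,vt=np.linalg.svd(P-P.mean(0)); print(P.mean(0),"n",vt[2],"len axis",vt[0])
bl=(hsv[...,0]>98)&(hsv[...,0]<120)&(hsv[...,1]>80)
P=rect(bl&box(222,272,218,275),"tray"); rect(bl&box(222,272,218,275)&(W[...,2]>.028),"lip")
rect(box(338,390,230,285)&(W[...,2]>.02),"mould")
for n,(u,v) in dict(yog=(188,268),tape=(312,287),salt=(320,196),wine=(220,185),spice=(180,205),tumb=(297,166),honey=(370,170),mug=(457,229)).items(): print(n,np.round(W[v,u],3))
s,d=grab("top");cv2.imwrite("pics/crop.png",np.hstack([cv2.resize(im[210:290,215:280],None,fx=6,fy=6,interpolation=2),cv2.resize(im[220:300,330:395],None,fx=6,fy=6,interpolation=2)])[:,:,::-1])
E
```

```text
[ 60  44 187] [101 102 177] [ 18 126 209]
bar 61 ((496.1053466796875, -146.10357666015625), (45.67548370361328, 84.6563491821289), 88.39362335205078) [0.051 0.072 0.095]
[ 0.49453035 -0.14218394  0.073094  ] n [ 0.45863833  0.00394484 -0.88861427] len axis [-0.88355046 -0.10467087 -0.45648942]
g1 29 ((549.5137329101562, 85.63053131103516), (121.3361587524414, 47.0616340637207), 33.104923248291016) [0.024 0.031 0.036]
[0.54280385 0.08030624 0.03051141] n [ 0.00342242  0.009142   -0.99995235] len axis [-0.8958022  -0.44439577 -0.00712881]
g2 45 ((308.433837890625, -201.1939697265625), (130.76138305664062, 51.22545623779297), 27.515535354614258) [0.021 0.028 0.036]
[ 0.31076062 -0.19382417  0.0281581 ] n [ 0.06614234 -0.05838763  0.99610043] len axis [-0.83984279 -0.54229982  0.02397908]
tray 609 ((530.5726318359375, 238.8751983642578), (83.04564666748047, 133.85113525390625), 73.64826965332031) [-0.001  0.011  0.047]
lip 189 ((480.11614990234375, 251.7356719970703), (78.44963073730469, 26.711990356445312), 74.30491638183594) [0.037 0.043 0.049]
mould 1354 ((502.8946838378906, -146.63426208496094), (112.96415710449219, 127.0060806274414), 88.5164566040039) [0.032 0.068 0.098]
yog [0.451 0.417 0.067]
tape [ 0.399  0.016 -0.003]
salt [ 0.695 -0.001  0.084]
wine [0.721 0.323 0.084]
spice [0.65  0.445 0.096]
tumb [0.81  0.079 0.008]
honey [ 0.78  -0.159  0.106]
mug [ 0.609 -0.475  0.003]
```

View pics/crop.png

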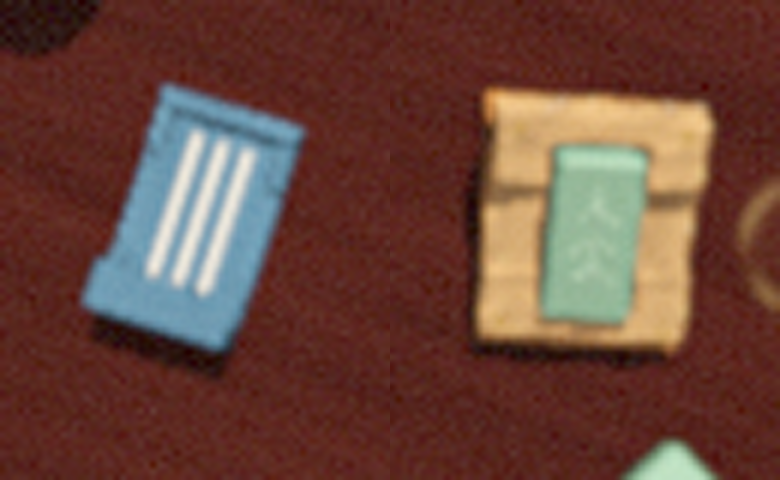

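The left crop shows the tray with its lip at the lower-left end (crop ~(160,310)) and the sill at the upper end. The right crop shows the leaf-embossed bar in the mould at (590,235), which confirms the choice. Next I'll go over the tray and look with the wrist camera on the way.

```bash
cat >> h.py <<'E'
def rel(p,yaw=None,s=None):
    "shift (mm, tool axes) to world point p; spin so that tool y lies along world direction yaw+90deg (mod 180)"
    s=s or env.sense(); Rt=R.from_rotvec(s["eef_rot"]).as_matrix()
    d=Rt.T@(np.array(p)-s["eef_pos"])*1000
    y=Rt[:,1]; cur=np.degrees(np.arctan2(y[1],y[0]))-90
    sp=None if yaw is None else (-(yaw-cur)+90)%180-90
    return np.round(d,1),"yaw",round(cur,1),"spin",sp and round(sp,1)
E
python3 - <<'E'
from h import *
s=env.sense();print(np.round(R.from_rotvec(s["eef_rot"]).as_matrix(),3))
print(rel((.45,.28,.23),-16.4)); print(rel((.42,-.143,.26),-2.5))
d=env.grab_frame("wrist");print(d["vertical_fov"],d["cx"],d["cy"],np.round(d["T_tool_cam"],3).tolist())
E
```

```text
[[-0.955  0.298 -0.   ]
 [ 0.298  0.955 -0.001]
 [-0.    -0.001 -1.   ]]
(array([-346.1, -223.3,  -36.3]), 'yaw', np.float64(-17.3), 'spin', np.float64(-0.9))
(array([-443.6, -636. ,  -65.9]), 'yaw', np.float64(-17.3), 'spin', np.float64(-14.8))
65.70646984690485 321.1657433838695 235.40828780666897 [[0.0, -0.951, -0.31, 0.08], [1.0, -0.0, 0.0, 0.001], [-0.0, -0.31, 0.951, -0.18], [0.0, 0.0, 0.0, 1.0]]
```

Request:
jog_arm(plan=[[[-50,-32,-10],0],[[-100,-65,-20],0],[[-150,-97,-30],0],[[-200,-130,-36],0],[[-250,-162,-36],0]], claw=1)

```text
time_s: 0.82
eef_pos: [0.3779, 0.3659, 0.2307]
eef_rot: [0.474, 3.105, 0.002]
ft_force: [0.5, 0.1, -0.8]
finger_gap: 0.0854
gripper_force: 0.0
```

Request:
jog_arm(plan=[[[-45,-30,0],0],[[-90,-60,0],0],[[-96,-62,0],0],[[-96,-62,0],0]])

```text
time_s: 1.32
eef_pos: [0.4497, 0.2797, 0.2299]
eef_rot: [-0.475, -3.105, -0.0]
ft_force: [-0.3, -0.1, -0.5]
finger_gap: 0.0852
gripper_force: 0.0
```

```bash
python3 - <<'E'
from h import *
s,d=grab("wrist","pics/w_tray.png"); np.savez("wt.npz",depth=d["depth"],im=d["pixels"],p=s["eef_pos"],r=s["eef_rot"],T=d["T_tool_cam"]);print(s["eef_pos"],s["time_s"],rel((.42,-.143,.26),-2.5))
E
```

```text
[0.4497037  0.27973688 0.22985597] 1.325 (array([ -98. , -413.1,  -30.2]), 'yaw', np.float64(-17.3), 'spin', np.float64(-14.8))
```

View pics/w_tray.png

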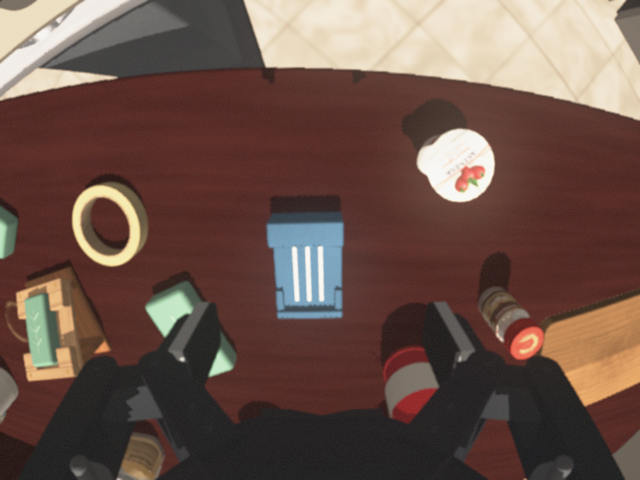

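The tray spans wrist px (268,213)–(342,318), with the lip at the top (nearest the robot) and the sill at the bottom. The mould with the bar is at (45,330).

```bash
cat >> h.py <<'E'
def wcloud(s,d):
    z=d["depth"];h,w=z.shape;f=h/2/np.tan(np.radians(d["vertical_fov"])/2)
    u,v=np.meshgrid(np.arange(w),np.arange(h));x=u-d["cx"];y=v-d["cy"];r=np.hypot(x,y)+1e-9;t=np.tan(r/f)
    P=np.stack([z*t*x/r,z*t*y/r,z],-1);T=np.array(d["T_tool_cam"]);P=P@T[:3,:3].T+T[:3,3]
    W=P@R.from_rotvec(s["eef_rot"]).as_matrix().T+s["eef_pos"];W[z==0]=np.nan;return W
def rect(P,n):
    P=P[np.isfinite(P).all(1)];r=cv2.minAreaRect((P[:,:2]*1000).astype(np.float32));print(n,len(P),np.round(r[0],1),np.round(r[1],1),round(r[2],1),np.round(np.percentile(P[:,2],[2,50,98]),4))
def tray(W,im):
    hs=cv2.cvtColor(im,cv2.COLOR_RGB2HSV);b=(hs[...,0]>96)&(hs[...,0]<120)&(hs[...,1]>80)&(np.linalg.norm(W[...,:2]-[.53,.24],axis=-1)<.1)
    b=cv2.erode(b.astype(np.uint8),np.ones((2,2)))>0
    rect(W[b],"tray");rect(W[b&(W[...,2]>.036)],"lip");rect(W[b&(W[...,2]<.013)],"floor")
    return b
E
python3 - <<'E'
from h import *
s,d=grab("wrist");W=wcloud(s,d);tray(W,d["pixels"])
for u,v in [(270,213),(340,215),(270,244),(342,244),(310,275),(281,316),(340,315),(310,316),(250,290),(305,230)]:print(u,v,np.round(W[v,u],4))
E
```

```text
tray 4175 [531.2 239. ] [ 76.3 128.3] 74.0 [0.005  0.0093 0.0457]
lip 1644 [482.2 253.1] [76.1 25.8] 72.7 [0.0427 0.0444 0.0459]
floor 2262 [545.4 234.7] [76.1 80.3] 74.6 [0.0048 0.0065 0.0125]
270 213 [0.4572 0.2177 0.0007]
340 215 [0.48   0.2937 0.0133]
270 244 [0.4799 0.2157 0.0444]
342 244 [0.5022 0.2878 0.0448]
310 275 [0.5422 0.2387 0.0059]
281 316 [0.5799 0.1893 0.0166]
340 315 [0.5995 0.2588 0.0169]
310 316 [0.5902 0.2234 0.0165]
250 290 [0.542  0.1602 0.0012]
305 230 [0.4762 0.2556 0.0447]
```

Request:
jog_arm(plan=[[[-20,-60,-10],-5],[[-40,-120,-20],-10],[[-60,-180,-30],-15],[[-80,-240,-30],-15],[[-98,-300,-30],-15]])

```text
time_s: 2.05
eef_pos: [0.4538, -0.031, 0.2603]
eef_rot: [0.06, 3.14, 0.001]
ft_force: [2.2, 0.3, -0.2]
finger_gap: 0.0853
gripper_force: 0.0
```

```bash
python3 - <<'E'
from h import *
print(rel((.42,-.143,.26),-2.5))
E
```

```text
(array([  29.5, -113.2,    0.2]), 'yaw', np.float64(-2.2), 'spin', np.float64(0.3))
```

Request:
jog_arm(plan=[[[15,-57,0],0],[[30,-113,0],0],[[30,-113,0],0],[[30,-113,0],0]])

```text
time_s: 2.55
eef_pos: [0.4198, -0.1407, 0.26]
eef_rot: [0.061, 3.141, 0.001]
ft_force: [0.1, 0.1, -0.3]
finger_gap: 0.0855
gripper_force: 0.0
```

```bash
cat >> h.py <<'E'
def bar(W,im,c,rad=.08,zmin=.04):
    hs=cv2.cvtColor(im,cv2.COLOR_RGB2HSV);b=(hs[...,0]>55)&(hs[...,0]<95)&(hs[...,1]>35)&(np.linalg.norm(W[...,:2]-c,axis=-1)<rad)&(W[...,2]>zmin)
    b=cv2.erode(b.astype(np.uint8),np.ones((3,3)))>0;P=W[b];P=P[np.isfinite(P).all(1)]
    m=np.median(P,0);n=None;q=P
    for t in(.008,.004,.002):
        m=q.mean(0);n=np.linalg.svd(q-m,full_matrices=False)[2][2];n=n*np.sign(n[2]);q=P[abs((P-m)@n)<t]
    # rectangle in the plane
    ex=np.cross([0,1,0],n);ex/=np.linalg.norm(ex);ey=np.cross(n,ex)
    r=cv2.minAreaRect((np.c_[(q-m)@ex,(q-m)@ey]*1000).astype(np.float32))
    c=m+(r[0][0]*ex+r[0][1]*ey)/1000;a=np.radians(r[2]);l=(ex*np.cos(a)+ey*np.sin(a)) if r[1][0]>r[1][1] else (-ex*np.sin(a)+ey*np.cos(a));l*=np.sign(l[0])
    print("bar top c",np.round(c,4),"size",np.round(r[1],1),"n",np.round(n,3),"tilt",round(np.degrees(np.arccos(n[2])),1),"yaw",round(np.degrees(np.arctan2(l[1],l[0])),1),"lenaxis pitch",round(np.degrees(np.arcsin(l[2])),1),len(q))
    return c,n,l
E
python3 - <<'E'
from h import *
s,d=grab("wrist","pics/w_mould.png");W=wcloud(s,d);c,n,l=bar(W,d["pixels"],[.495,-.143])
print("underside centre",c-.026*n)
k=(np.linalg.norm(W[...,:2]-[.5,-.145],axis=-1)<.1)&(W[...,2]>.02);rect(W[k],"mould")
print(rel((.495,-.143,.15),-2.5))
E
```

```text
bar top c [ 0.4922 -0.1462  0.0742] size [44.3 94.1] n [-0.499  0.015  0.867] tilt 29.9 yaw -1.6 lenaxis pitch 29.9 2830
underside centre [ 0.50520403 -0.14664128  0.05170459]
mould 32281 [ 479.  -143.8] [139.1 157.7] 88.0 [0.0365 0.3636 0.3958]
(array([-7.51e+01,  1.00e-01,  1.10e+02]), 'yaw', np.float64(-2.2), 'spin', np.float64(0.3))
```

View pics/w_mould.png

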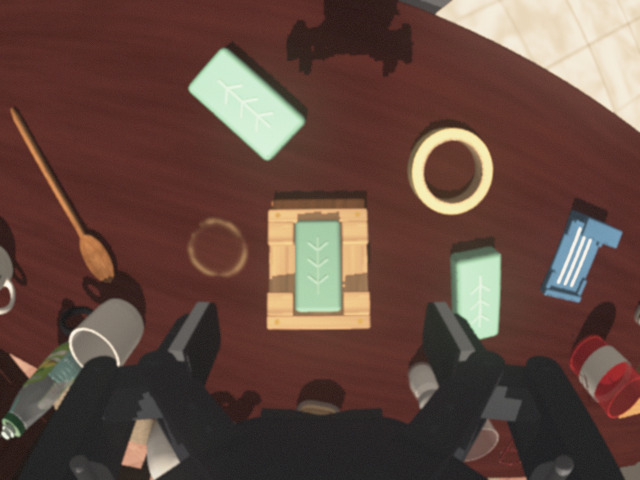

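The picture shows the bar in the mould at px (318,265), with the side notches clear at (281,265) and (355,265). The depth fit gives the tilt and underside centre. I'll grasp 5 mm toward the robot from the floor centre.

Request:
jog_arm(plan=[[[-40,-3,40],0.5],[[-80,-3,80],-0.5],[[-80,-3,120],-0.5],[[-80,-3,150],-0.5],[[-80,-3,150],-0.5]])

```text
time_s: 3.22
eef_pos: [0.4981, -0.1465, 0.1079]
eef_rot: [-0.046, -3.136, 0.0]
ft_force: [-0.6, 1.2, 0.5]
finger_gap: 0.0852
gripper_force: 0.0
```

Request:
jog_arm(plan=[[[0,0,30],0],[[0,0,53],0],[[0,0,53],0]])

```text
time_s: 3.6
eef_pos: [0.4992, -0.1474, 0.0571]
eef_rot: [-0.048, -3.14, -0.0]
ft_force: [0.8, -0.8, 0.6]
finger_gap: 0.0852
gripper_force: 0.0
```

```bash
python3 - <<'E'
from h import *
s,d=grab("side");print(s["eef_pos"],s["ft_force"],rel((.5,-.1466,.057),-1.7))
im=d["pixels"][230:340,240:370];cv2.imwrite("pics/side2.png",cv2.resize(im,None,fx=5,fy=5,interpolation=2)[:,:,::-1])
E
```

```text
[ 0.49917061 -0.14742581  0.0570801 ] [ 0.78676022 -0.77197218  0.63806019] (array([-0.1,  1.3,  1. ]), 'yaw', np.float64(-1.8), 'spin', np.float64(-0.1))
```

View pics/side2.png

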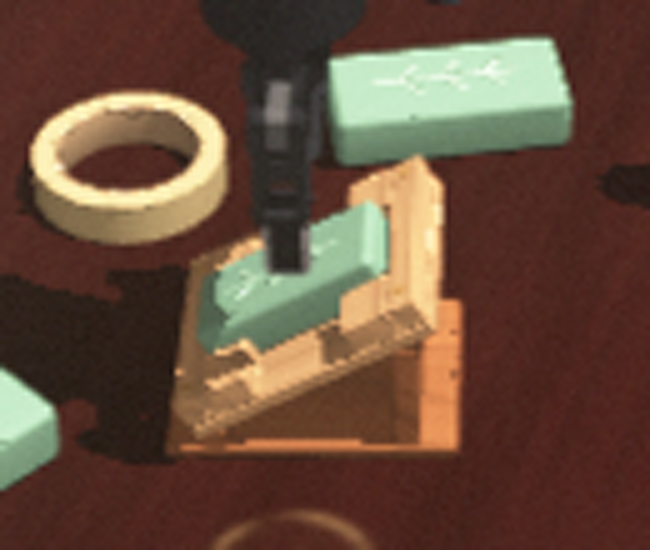

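The near finger stands beside the bar's middle, with its tip at crop (285,268), free of the mould. Closing now.

Request:
jog_arm(plan=[[[0,0,0],0],[[0,0,0],0],[[0,0,0],0],[[0,0,0],0],[[0,0,0],0]], claw=-1, force=60)

```text
time_s: 4.28
eef_pos: [0.4991, -0.1485, 0.057]
eef_rot: [-0.051, -3.141, -0.0]
ft_force: [-0.3, -0.0, -0.1]
finger_gap: 0.0001
gripper_force: 0.0
```

```bash
python3 - <<'E'
from h import *
s,d=grab("side");print(s["eef_pos"],s["ft_force"],s["finger_gap"])
im=d["pixels"][230:340,240:370];a=cv2.resize(im,(400,340),interpolation=2)
s,e=grab("wrist");b=cv2.resize(e["pixels"][150:400,160:480],(400,340))
cv2.imwrite("pics/c3.png",np.hstack([a,b])[:,:,::-1])
E
```

```text
[ 0.49914413 -0.14847619  0.05701264] [-0.32708173 -0.01817111 -0.11179408] 0.00011867881774738002
```

View pics/c3.png

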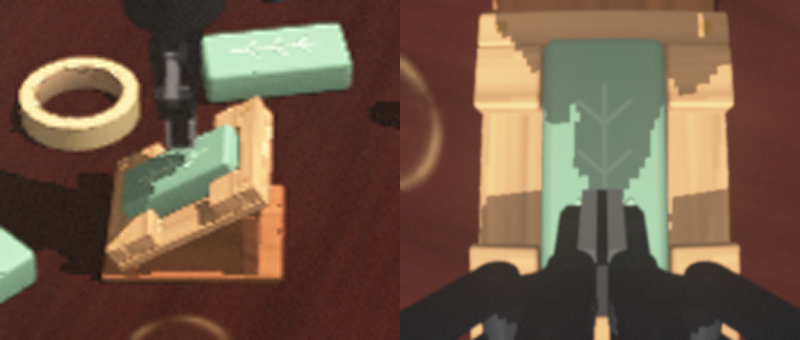

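The left panel shows the shut fingers above the bar, with the tip at crop (180,148). They closed over the bar instead of around it, so I'll measure where the tips really are.

```bash
python3 - <<'E'
from h import *
s,d=grab("side");W=cloud(d);im=d["pixels"]
for v in range(264,284,2):
    print(v,[(u,np.round(W[v,u]*1000).astype(int).tolist(),int(im[v,u].sum())) for u in (294,298,302)])
s,d=grab("wrist");W=wcloud(s,d);bar(W,d["pixels"],[.495,-.143])
g=d["pixels"].astype(int).sum(2)
k=(np.linalg.norm(W[...,:2]-[.5,-.147],axis=-1)<.03)&(g<200)&(W[...,2]<.16);P=W[k];print(np.round(np.nanpercentile(P,[0,1,5,50],axis=0),4))
print(rel((.5,-.1466,.12),-1.7),s["qpos"])
E
```

```text
264 [(294, [494, -203, 174], 134), (298, [504, -209, 178], 128), (302, [510, -163, 144], 135)]
266 [(294, [494, -193, 161], 105), (298, [503, -197, 164], 108), (302, [511, -179, 150], 152)]
268 [(294, [492, -180, 146], 137), (298, [501, -177, 143], 116), (302, [510, -156, 127], 234)]
270 [(294, [490, -151, 117], 294), (298, [500, -159, 123], 116), (302, [509, -153, 118], 369)]
272 [(294, [490, -155, 115], 289), (298, [500, -161, 119], 108), (302, [509, -158, 116], 341)]
274 [(294, [490, -156, 109], 291), (298, [499, -157, 110], 122), (302, [509, -155, 108], 335)]
276 [(294, [489, -151, 100], 286), (298, [499, -161, 107], 138), (302, [508, -150, 98], 329)]
278 [(294, [482, -39, 4], 251), (298, [499, -151, 93], 418), (302, [508, -139, 83], 511)]
280 [(294, [488, -132, 72], 256), (298, [498, -140, 78], 252), (302, [508, -150, 86], 604)]
282 [(294, [488, -139, 72], 266), (298, [498, -150, 80], 296), (302, [508, -154, 82], 559)]
bar top c [ 0.4869 -0.1463  0.0711] size [46.6 83.4] n [-0.496  0.013  0.868] tilt 29.8 yaw -1.6 lenaxis pitch 29.8 7652
[[ 0.4814 -0.1769  0.0995]
 [ 0.483  -0.1754  0.1047]
 [ 0.4858 -0.1724  0.1124]
 [ 0.4883 -0.1457  0.1467]]
(array([ -0.8,   1.9, -63.1]), 'yaw', np.float64(-1.9), 'spin', np.float64(-0.2)) [-0.40382513  0.2668599   0.69004881  1.92520373 -0.19867935  1.01759966
  1.91240979]
```

```bash
python3 - <<'E'
from h import *
d=env.grab_frame("side");T=np.linalg.inv(np.array(d["extrinsics"]));f=240/np.tan(np.radians(d["vertical_fov"])/2)
def pr(p):
    q=T[:3,:3]@p+T[:3,3];return np.round([q[0]/q[2]*f+d["cx"],q[1]/q[2]*f+d["cy"]],1)
print("open tip: seen v 283.6");
for y in(-.204,-.19):
    for z in(.057,.07,.08,.09,.1):print(y,z,pr(np.array([.499,y,z])))
print("shut tip: seen v ~277.5")
for y in(-.16,-.148):
    for z in(.057,.07,.08,.09,.1):print(y,z,pr(np.array([.499,y,z])))
im=d["pixels"];print([int(x) for x in im[262:290,298].astype(int).sum(1)])
w=env.grab_frame("wrist");s=env.sense();W=wcloud(s,w);Tt=np.linalg.inv(np.array(w["T_tool_cam"]));fw=240/np.tan(np.radians(w["vertical_fov"])/2)
for p in([0,0,0],[0,0,-.019],[0,0,-.035]):
    q=Tt[:3,:3]@np.array(p)+Tt[:3,3];th=np.arctan2(np.hypot(q[0],q[1]),q[2]);u=q[:2]/np.hypot(q[0],q[1])*th*fw+[w["cx"],w["cy"]];print("wrist px of tool z",p[2],u)
v=w["pixels"][270:360,316].astype(int).sum(1);print(v.tolist());print(np.round(W[275:330:5,316],3).tolist())
E
```

```text
open tip: seen v 283.6
-0.204 0.057 [298.2 304.1]
-0.204 0.07 [298.  299.9]
-0.204 0.08 [297.8 296.6]
-0.204 0.09 [297.6 293.3]
-0.204 0.1 [297.4 289.9]
-0.19 0.057 [298.4 300.2]
-0.19 0.07 [298.1 296. ]
-0.19 0.08 [298.  292.7]
-0.19 0.09 [297.8 289.4]
-0.19 0.1 [297.6 286.1]
shut tip: seen v ~277.5
-0.16 0.057 [298.7 292.1]
-0.16 0.07 [298.5 287.9]
-0.16 0.08 [298.3 284.6]
-0.16 0.09 [298.1 281.3]
-0.16 0.1 [297.9 278. ]
-0.148 0.057 [298.8 288.9]
-0.148 0.07 [298.6 284.7]
-0.148 0.08 [298.4 281.4]
-0.148 0.09 [298.2 278.2]
-0.148 0.1 [298.1 274.9]
[158, 120, 123, 102, 103, 127, 119, 109, 110, 129, 114, 126, 115, 129, 139, 196, 414, 411, 243, 236, 288, 303, 502, 517, 505, 505, 495, 445]
wrist px of tool z 0 [319.51568951 272.90736628]
wrist px of tool z -0.019 [319.3764905  288.77733165]
wrist px of tool z -0.035 [319.23867285 304.67403808]
[385, 391, 394, 386, 376, 362, 359, 352, 356, 354, 356, 358, 350, 356, 360, 361, 355, 354, 347, 316, 302, 300, 299, 297, 301, 296, 297, 293, 299, 299, 296, 298, 285, 289, 293, 292, 295, 296, 292, 290, 288, 296, 291, 289, 286, 292, 284, 290, 285, 284, 272, 271, 270, 260, 266, 262, 264, 265, 267, 268, 260, 263, 263, 271, 288, 289, 290, 289, 294, 306, 300, 299, 266, 215, 161, 149, 154, 164, 168, 166, 173, 170, 174, 170, 159, 157, 169, 166, 158, 162]
[[0.493, -0.15, 0.074], [0.495, -0.15, 0.076], [0.496, -0.15, 0.078], [0.488, -0.149, 0.099], [0.488, -0.149, 0.103], [0.488, -0.149, 0.108], [0.488, -0.149, 0.113], [0.487, -0.149, 0.117], [0.488, -0.149, 0.119], [0.488, -0.149, 0.124], [0.487, -0.149, 0.128]]
```

The real fingertips sit about 36 mm behind the reported TCP when shut (z≈0.092 against 0.057), and both cameras agree on this. I'll reopen here and go lower by that amount.

Request:
jog_arm(plan=[[[0,2,0],0],[[0,2,0],0],[[0,2,0],0],[[0,2,0],0]], claw=1)

```text
time_s: 5.08
eef_pos: [0.4992, -0.1465, 0.057]
eef_rot: [0.051, 3.141, 0.0]
ft_force: [-0.1, 0.2, -0.1]
finger_gap: 0.0721
gripper_force: 0.0
```

Request:
jog_arm(plan=[[[0,0,15],0],[[0,0,27],0],[[0,0,34],0],[[0,0,39],0],[[0,0,39],0]])

```text
time_s: 5.7
eef_pos: [0.499, -0.1465, 0.0176]
eef_rot: [-0.051, -3.141, 0.0]
ft_force: [-0.7, 0.2, -0.2]
finger_gap: 0.0853
gripper_force: 0.0
```

Request:
jog_arm(plan=[[[0,0,0],0],[[0,0,0],0],[[0,0,0],0],[[0,0,0],0]], claw=-1, force=60)

```text
time_s: 6.2
eef_pos: [0.4995, -0.1466, 0.0186]
eef_rot: [0.051, 3.14, 0.0]
ft_force: [-1.5, -0.1, 5.4]
finger_gap: 0.0488
gripper_force: 62.5
```

Request:
jog_arm(plan=[[[4,0,-7],0],[[8,0,-14],0],[[14,0,-24],0],[[20,0,-35],0],[[20,0,-35],0]])

```text
time_s: 6.82
eef_pos: [0.4793, -0.1458, 0.0539]
eef_rot: [0.051, 3.14, 0.001]
ft_force: [0.6, -0.6, -2.4]
finger_gap: 0.0488
gripper_force: 62.1
```

```bash
python3 - <<'E'
from h import *
s,d=grab("wrist");print(s["finger_gap"],s["ft_force"]);W=wcloud(s,d);bar(W,d["pixels"],[.48,-.147])
s,d=grab("side");bar(cloud(d),d["pixels"],[.48,-.147],.07,.06)
E
```

```text
0.048756755818545036 [ 0.58148857 -0.56342057 -2.44973511]
bar top c [ 0.4684 -0.1446  0.1075] size [47.7 88.4] n [-0.5    0.015  0.866] tilt 30.0 yaw -1.1 lenaxis pitch 30.0 19268
bar top c [ 0.5068 -0.1536  0.1279] size [27.5 45.8] n [-0.29  -0.024  0.957] tilt 16.9 yaw -83.8 lenaxis pitch 0.5 62
```

The bar is held at 30.0° tilt, with its underside centre about (+6, 0, +33) mm from the reported TCP. I'll lift and carry it to above the tray.

Request:
jog_arm(plan=[[[3,0,-25],0],[[3,0,-60],0],[[-10,45,-75],3],[[-22,100,-75],6],[[-30,155,-75],10]])

```text
time_s: 7.55
eef_pos: [0.5146, 0.0099, 0.1279]
eef_rot: [0.328, 3.124, 0.0]
ft_force: [0.7, -0.0, -1.7]
finger_gap: 0.0492
gripper_force: 62.7
```

```bash
python3 - <<'E'
from h import *
print(rel((.5483,.234,.12),-16.2))
E
```

```text
(array([ 13.6, 226.2,   8. ]), 'yaw', np.float64(-12.0), 'spin', np.float64(4.2))
```

Request:
jog_arm(plan=[[[3,50,0],1],[[6,105,0],3],[[10,160,0],4],[[13,205,5],4],[[13,225,8],4]])

```text
time_s: 8.18
eef_pos: [0.5469, 0.2342, 0.1187]
eef_rot: [-0.427, -3.111, 0.001]
ft_force: [0.4, -1.4, -1.4]
finger_gap: 0.0487
gripper_force: 62.6
```

Request:
jog_arm(plan=[[[0,0,0],0],[[0,0,0],0]])

```text
time_s: 8.43
eef_pos: [0.548, 0.2289, 0.1199]
eef_rot: [0.437, 3.111, -0.001]
ft_force: [-0.1, -0.7, -1.1]
finger_gap: 0.0487
gripper_force: 62.6
```

```bash
python3 - <<'E'
from h import *
s,d=grab("wrist","pics/w_over.png");W=wcloud(s,d);print(rel((.5483,.234,.12),-16.2),s["ft_force"]);c,n,l=bar(W,d["pixels"],s["eef_pos"][:2],.09,.1)
hs=cv2.cvtColor(d["pixels"],cv2.COLOR_RGB2HSV);b=(hs[...,0]>96)&(hs[...,0]<120)&(hs[...,1]>80)&(np.linalg.norm(W[...,:2]-[.53,.24],axis=-1)<.1)&(W[...,2]>.036);rect(W[b],"lip")
E
```

```text
(array([1.2, 5. , 0.1]), 'yaw', np.float64(-16.0), 'spin', np.float64(0.2)) [-0.13406837 -0.72862212 -1.14014206]
bar top c [0.5374 0.2327 0.1732] size [48.7 88.8] n [-0.481  0.136  0.866] tilt 30.0 yaw -15.9 lenaxis pitch 30.0 22670
lip 2151 [482.3 252.7] [77.9 26.6] 73.8 [0.0427 0.0444 0.0459]
```

View pics/w_over.png

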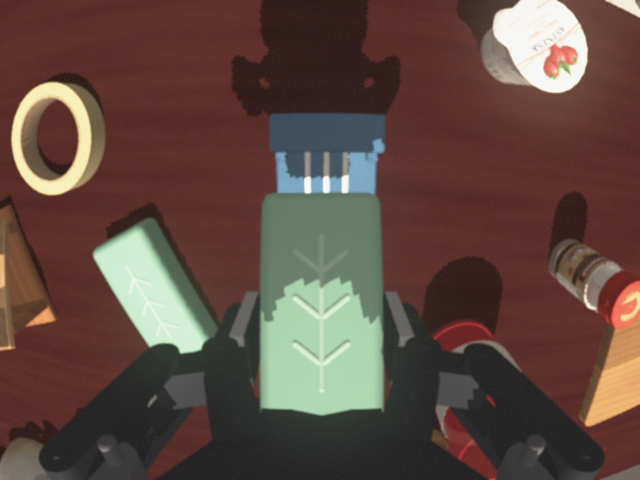

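The bar is held at 30° (px 320,190–410), centred on the tray's axis, with the lip ahead of its low end at (328,130). Descending.

Request:
jog_arm(plan=[[[1,4.5,30],0],[[1,4.5,60],0],[[1,4.5,90],0],[[1,4.5,108],0],[[1,4.5,114],0]])

```text
time_s: 9.1
eef_pos: [0.5478, 0.2347, 0.0055]
eef_rot: [-0.435, -3.111, 0.001]
ft_force: [-0.5, 0.1, -1.0]
finger_gap: 0.0486
gripper_force: 62.7
```

Request:
jog_arm(plan=[[[0,0,2],0],[[0,0,3],0],[[0,0,3],0]])

```text
time_s: 9.48
eef_pos: [0.5484, 0.2358, 0.0036]
eef_rot: [0.433, 3.111, 0.001]
ft_force: [0.3, 0.9, -1.3]
finger_gap: 0.049
gripper_force: 62.7
```

```bash
cat >> h.py <<'E'
O=np.array([.531,.239]);PS=np.radians(-16.2)
def tf(p): q=np.array(p)[:2]-O;return np.round([1000*(q[0]*np.cos(PS)+q[1]*np.sin(PS)),1000*(-q[0]*np.sin(PS)+q[1]*np.cos(PS)),1000*p[2]],1)
def look(zmin=.03,rad=.09):
    s,d=grab("wrist");W=wcloud(s,d);print("eef tray",tf(s["eef_pos"]),rel(s["eef_pos"],-16.2)[2:],"f",np.round(s["ft_force"],1),"t",s["time_s"])
    c,n,l=bar(W,d["pixels"],s["eef_pos"][:2],rad,zmin);print("bar top c in tray",tf(c));return s,d,W
E
python3 -c "
from h import *
look()"
```

```text
eef tray [17.6  1.8  3.6] (np.float64(-15.8), 'spin', np.float64(0.4)) f [ 0.3  0.9 -1.3] t 9.475
bar top c [0.538  0.2396 0.0567] size [49.2 88.9] n [-0.473  0.13   0.871] tilt 29.4 yaw -15.9 lenaxis pitch 29.4 12753
bar top c in tray [ 6.5  2.5 56.7]
```

Request:
jog_arm(plan=[[[3,-2,1.5],0],[[7,-2,1.5],0],[[11,-2,1.5],0],[[14,-2,1.5],0],[[14,-2,1.5],0]])

```text
time_s: 10.15
eef_pos: [0.5337, 0.2377, 0.0016]
eef_rot: [-0.432, -3.112, -0.0]
ft_force: [0.4, 0.8, -2.0]
finger_gap: 0.0488
gripper_force: 62.7
```

```bash
python3 -c "
from h import *
look()"
```

```text
eef tray [ 3.  -0.4  1.6] (np.float64(-15.8), 'spin', np.float64(0.4)) f [ 0.4  0.8 -2. ] t 10.15
bar top c [0.5284 0.2402 0.0575] size [49.2 77.3] n [-0.467  0.129  0.875] tilt 29.0 yaw -16.1 lenaxis pitch 29.0 9754
bar top c in tray [-2.8  0.4 57.5]
```

Tucked about 9 mm under the lip at 29°. Now I'll ease the grip and press straight down, so the low end on the floor swings the bar level in the pads.

Request:
jog_arm(plan=[[[0,0,1],0],[[0,0,3],0],[[0,0,5],0],[[0,0,7],0],[[0,0,8],0]], claw=-1, force=25)

```text
time_s: 10.82
eef_pos: [0.5368, 0.2368, -0.0043]
eef_rot: [0.434, 3.107, 0.002]
ft_force: [2.4, -5.5, 16.4]
finger_gap: 0.0488
gripper_force: 64.9
```

```bash
python3 -c "
from h import *
look()"
```

```text
eef tray [ 6.2 -0.4 -4.3] (np.float64(-15.9), 'spin', np.float64(0.3)) f [ 2.4 -5.5 16.4] t 10.825
bar top c [0.5307 0.2393 0.052 ] size [49.4 77.9] n [-0.421  0.116  0.9  ] tilt 25.9 yaw -16.4 lenaxis pitch 25.9 10323
bar top c in tray [-0.4  0.2 52. ]
```

Request:
jog_arm(plan=[[[0,0,2],0],[[0,0,4],0],[[0,0,6],0],[[0,0,8],0],[[0,0,8],0]], claw=-0.95, force=25)

```text
time_s: 11.5
eef_pos: [0.5394, 0.2377, -0.011]
eef_rot: [0.435, 3.102, 0.007]
ft_force: [8.8, -3.1, 15.9]
finger_gap: 0.0487
gripper_force: 66.1
```

```bash
python3 -c "
from h import *
look()"
```

```text
eef tray [  8.5   1.1 -11. ] (np.float64(-16.0), 'spin', np.float64(0.2)) f [ 8.8 -3.1 15.9] t 11.5
bar top c [0.5334 0.2399 0.0472] size [49.4 78.9] n [-0.306  0.086  0.948] tilt 18.5 yaw -16.2 lenaxis pitch 18.5 11226
bar top c in tray [ 2.1  1.5 47.2]
```

Request:
jog_arm(plan=[[[1,0,2],0],[[3,0,4],0],[[5,0,6],0],[[6,0,8],0],[[6,0,8],0]])

```text
time_s: 12.18
eef_pos: [0.5333, 0.2396, -0.0194]
eef_rot: [0.435, 3.103, 0.007]
ft_force: [9.0, -1.4, 12.8]
finger_gap: 0.0489
gripper_force: 66.8
```

```bash
python3 -c "
from h import *
look(.025)"
```

```text
eef tray [  2.    1.2 -19.4] (np.float64(-15.9), 'spin', np.float64(0.3)) f [ 9.  -1.4 12.8] t 12.175
bar top c [0.5178 0.2452 0.0686] size [49.  70.5] n [-0.943  0.283  0.176] tilt 79.9 yaw -12.6 lenaxis pitch 79.8 2970
bar top c in tray [-14.4   2.3  68.6]
```

```bash
sed -i 's/&(W\[...,2\]>zmin)/\&(W[...,2]>zmin)\&(W[...,2]<zmin+.035)/' h.py; python3 -c "
from h import *
s,d,W=look(.025,.07)
d2=grab('side')[1]
a=cv2.resize(d2['pixels'][170:260,260:370],(400,330),interpolation=2);b=cv2.resize(d['pixels'][130:430,140:500],(400,330));cv2.imwrite('pics/c9.png',np.hstack([a,b])[:,:,::-1])"
```

```text
eef tray [  2.    1.3 -19.4] (np.float64(-15.9), 'spin', np.float64(0.3)) f [ 9.4 -1.2 13.2] t 12.225
bar top c [0.5312 0.2408 0.041 ] size [49.6 70.1] n [-0.154  0.041  0.987] tilt 9.1 yaw -16.2 lenaxis pitch 9.1 8921
bar top c in tray [-0.3  1.8 41. ]
```

View pics/c9.png

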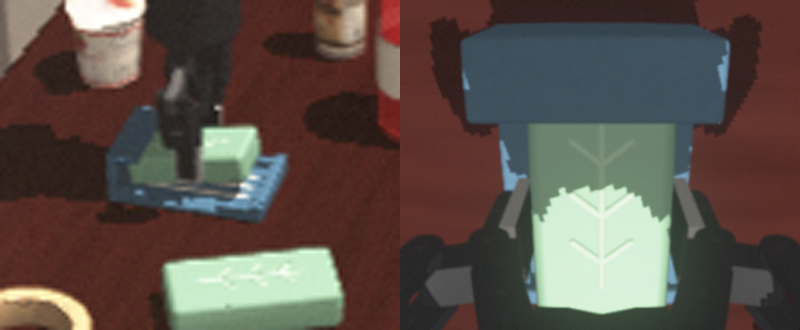

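The bar is at 9°, with its low end well under the lip (right panel, lip edge at row 123). The far end is just inside the sill. I'll finish the swing.

Request:
jog_arm(plan=[[[-0.5,0,1.5],0],[[-1,0,3],0],[[-1,0,4.5],0],[[-1,0,6],0],[[-1,0,6],0]])

```text
time_s: 12.95
eef_pos: [0.5335, 0.2396, -0.0258]
eef_rot: [0.434, 3.104, 0.006]
ft_force: [7.1, -0.6, 11.3]
finger_gap: 0.0491
gripper_force: 67.8
```

```bash
python3 -c "
from h import *
look(.02,.07)"
```

```text
eef tray [  2.3   1.2 -25.8] (np.float64(-15.9), 'spin', np.float64(0.3)) f [ 7.1 -0.6 11.3] t 12.95
bar top c [0.5331 0.2402 0.0354] size [49.4 72.5] n [-0.045  0.01   0.999] tilt 2.7 yaw -15.8 lenaxis pitch 2.7 8917
bar top c in tray [ 1.6  1.8 35.4]
```

Request:
jog_arm(plan=[[[-0.5,0,1],0],[[-0.5,0,2],0],[[-0.5,0,3],0],[[-0.5,0,3],0]])

```text
time_s: 13.5
eef_pos: [0.5335, 0.2394, -0.029]
eef_rot: [0.434, 3.105, 0.006]
ft_force: [6.3, -0.5, 12.9]
finger_gap: 0.0488
gripper_force: 68.3
```

```bash
python3 -c "
from h import *
look(.02,.07)"
```

```text
eef tray [  2.3   1.  -29. ] (np.float64(-15.9), 'spin', np.float64(0.3)) f [ 6.3 -0.5 12.9] t 13.5
bar top c [0.5351 0.2395 0.0325] size [49.4 75.9] n [ 0.005 -0.004  1.   ] tilt 0.4 yaw -15.9 lenaxis pitch -0.4 8995
bar top c in tray [ 3.8  1.6 32.5]
```

Request:
jog_arm(plan=[[[0,0,0],0],[[0,0,-1],0],[[0,0,-1],0],[[0,0,-1],0],[[0,0,-1],0]], claw=1)

```text
time_s: 14.18
eef_pos: [0.5295, 0.2387, -0.0306]
eef_rot: [-0.433, -3.111, 0.0]
ft_force: [-0.1, 0.4, 0.2]
finger_gap: 0.085
gripper_force: 0.0
```

Request:
jog_arm(plan=[[[0,0,-20],0],[[0,0,-50],0],[[0,0,-90],0],[[40,0,-130],0],[[60,0,-150],0]])

```text
time_s: 14.8
eef_pos: [0.4715, 0.256, 0.1229]
eef_rot: [0.432, 3.11, 0.005]
ft_force: [0.5, 0.5, 0.5]
finger_gap: 0.0856
gripper_force: 0.0
```

Request:
jog_arm(plan=[[[0,0,0],0],[[0,0,0],0]])

```text
time_s: 15.05
eef_pos: [0.4724, 0.2546, 0.1195]
eef_rot: [0.434, 3.111, 0.0]
ft_force: [-0.5, 0.2, 0.1]
finger_gap: 0.0851
gripper_force: 0.0
```

```bash
python3 -c "
from h import *
s,d=grab('wrist','pics/fin.png');W=wcloud(s,d);c,n,l=bar(W,d['pixels'],[.531,.239],.07,.02);print(tf(c));tray(W,d['pixels'])
for off in (-34,-30,-20,0,20,40,46,48,50,52,54,56,58,60,64):
    p=O+off/1000*np.array([np.cos(PS),np.sin(PS)]);D=np.linalg.norm(W[...,:2]-p,axis=-1);i=np.unravel_index(np.nanargmin(D),D.shape);print(off,round(W[i][2]*1000,1),end='; ')
"
```

```text
bar top c [0.5362 0.239  0.0312] size [47.8 75.7] n [0.005 0.001 1.   ] tilt 0.3 yaw -16.5 lenaxis pitch -0.3 381
[ 4.9  1.4 31.2]
tray 5496 [531.3 238.9] [ 77.4 129.4] 74.0 [0.0054 0.0437 0.0455]
lip 3333 [481.9 253.1] [77.4 26.1] 73.5 [0.043  0.0444 0.0457]
floor 1657 [546.6 234.6] [77.4 79.2] 74.1 [0.0051 0.0065 0.0128]
-34 33.1; -30 32.2; -20 32.9; 0 31.8; 20 33.1; 40 32.3; 46 31.1; 48 31.0; 50 15.1; 52 14.5; 54 14.5; 56 15.2; 58 17.0; 60 17.4; 64 16.1;
```

View pics/fin.png

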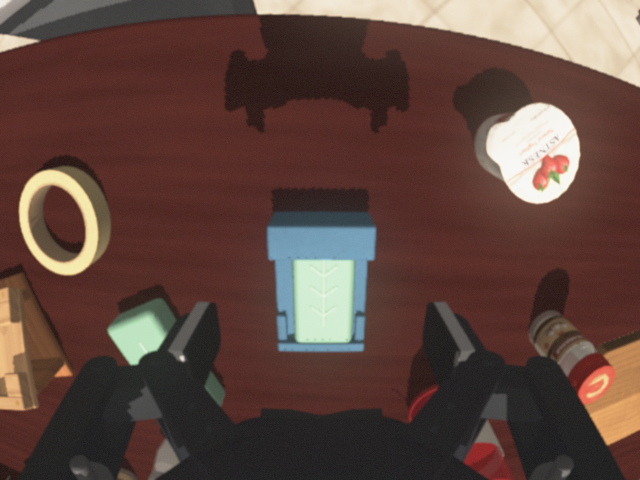

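The bar lies flat between lip and sill (px 325,300), embossed face up. Its far end is at tray x≈+49, so the near end is about 12 mm under the lip, and the robot is clear.

```bash
python3 -c "
from station import env
print(env.job_done())"
```

```text
the job is handed in; nothing more can be done
None
```

I put the soap bar in the curing tray and handed the job in at about 15 s of the 48 s; no verdict came back. My last look showed it flat (0.3° tilt), embossed face up and about 12 mm under the lip by estimate, with the robot clear.

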